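# Set the drying arm's friction peg and hang up the paddles

## Robot

A 6-joint arm with a two-finger parallel gripper is mounted at the origin on a cart in front of the work surface, level with it; the furniture and walls round the work are solid. World frame = base frame: x ahead of the robot, y to its left, z up, the work surface at z = 0. Lengths are in mm, angles in degrees, forces in N, time in s.
With the tool pointing down it reaches from about 250 to 850 mm from the base axis. Payload 12.5 kg.
Tool frame: the origin (TCP) lies midway between the tips of the shut fingers; the grasp point (between the pads) lies 19 mm behind it; z points along the fingers, y is the line along which they close (so a half turn about z gives the same grasp; the last joint's range is limited). The gripper opens to 93 mm and grips with 3 to 60 N. Pads are 15 mm wide; open, the fingers measure 128 mm over their backs; the gripper's body (75 mm by 188 mm) begins 65 mm behind the grasp point.
Start: joints at [-76.467, 20.094, 94.641, -0, 65.266, -4.847], TCP at [173.448, -521.92, 218.633] pointing down, gripper open.
Joint ranges: [-157.81, 157.81], [-45, 120.19], [0.68, 151.7], [-89.99, 269.99], [4.06, 180], [-164.3, 164.3]. Speed limits (degrees/s): [127.2, 127.2, 159.86, 180, 180, 180].

## Interface

Orientations are given as a 3x3 rotation matrix whose columns are the frame's x, y, z axes.
In Python, from cell import manip gives the robot as it stands.
- The arm moves only by the shell command python3 -m handwheel 'ROWS'. ROWS is JSON, a list that holds one entry, the list of rows, each a list of 7 numbers: the opening, from 0 (shut) to 1 (fully open), then the shift along the world's x, y, z in units of 30 mm (1.0 is 30 mm), then the turn, a rotation vector about the world's x, y, z in units of 5 degrees (1.0 is 5 degrees). In form: [[[claw, x, y, z, wx, wy, wz], ...]]. A call has 1 to 12 rows; each row shifts and turns the commanded pose from where the row before left it; what a row does not reach is not made up. A row lasts 1/12 s, in which the tool goes at most 41.7 mm and 7.16 degrees, less where a joint would pass 70% of its speed; a pose out of reach is approached as far as the arm can. A call is refused whole if a number of a shift passes 1 or a number of a turn 1, either way. A call with a gripper value outside its range is refused whole. The fingers move at their own pace and stop on an object; the grip force is fixed at half the most. Time passes only in rows, so rows that do not move let the fingers close. It gives the time, the measured TCP pose, the force, the opening and the grip force at its end, in the units of the state.
- manip.sense(): the state, without advancing time (a new reading comes with each control period).
- manip.get_image(name): name is "scene" or "top"; returns a dict with "pixels" (400x640x3 uint8, blue, green, red), "fovy" (degrees; the focal length in pixels is half the picture's height over the tangent of half this angle, whatever the lens; pixels are square), "cx", "cy" (the principal point, pixels), "R" (3x3) and "t" (3): a world point X has camera coordinates R X + t. Camera axes: x right, y down, z forward; pixel columns grow to the right and rows downward; lengths in mm; the calibration is good to about 2 mm. A picture is of the moment at which its call begins. There is no depth.
- manip.close_job(): hands the job in; it is judged then, once.
Trained networks look in a picture, given as the dict that the camera call returned (one of the last four; its "shot" number tells which), for a name from the list of things; names that differ only in an ending like _2 or _b are one class to them, and where a whole thing is asked for, a point or a joint stands for the part that bears it (a point fixed in the world has none). Each returns a list of dicts, best first, with "conf" (0 to 1); they miss things now and then, are a little off and sometimes report something else, mostly with a low value. They report only what shows in the picture. A call takes as long as a camera call.
- manip.look_for(picture, name): "xy" ([column, row] in pixels, amid what is visible of it).
- manip.place_of(picture, name): "xy" ([column, row] in pixels: a listed point, or the origin of a listed thing).
The state is a dict: "t": time; "joint_positions": joint angles; "qd": joint speeds; "joint_efforts": joint torques, N m; "tcp_pos": TCP position; "orientation": TCP orientation; "wrist_force": force on the tool from outside, world axes, zero at the start; "torque": the same for the moment, N m; "width": opening from 0.0 (shut) to 1.0 (fully open); "grip_force": force on a finger pad.
Only numpy, scipy, OpenCV 4.12 (cv2) and the standard library are available. Lean on these libraries where they do the work, as an engineer would, in place of code of your own. Each camera call takes 0.05 s, during which the arm holds its last target. There are 200 camera calls.

## Task

Turn the wooden peg on the drying stand while pressing it down, so that its wire arm stands over the middle of the drip tray and the peg holds fully home in its tapered hole. Then lift each wooden paddle up and off the hook rack, without dropping it, and hang it by its handle slot on that arm, above the tray. Leave the tin, the cup and the tape where they are; if the tray gets shifted, set the arm over it again, with the peg home.

Things in the scene. Friction and masses are not known exactly. Their poses are not given: they have to be found in the camera images.
- rack: fixed steel hook rack; origin on the worktop under its rail. Rail 300 mm long, 12 mm thick, along its y at height 165 mm. Four hooks of 8 mm wire leave it along -x at y = -135, -45, 45, 135 mm, height 165 mm; each ends at x = -72 mm, turned up, its top 16 mm above the wire's centre. Paddles hang 40 mm out from the rail; to free one raise it 14 to 22 mm, draw it 50 mm along -x.
- stand: fixed wooden drying stand: round foot 96 mm wide, post 40 mm in diameter and 150 mm high with a tapered hole down its top, in which the friction peg sits. Origin: on the worktop, on the post's axis. Friction holds the peg against turning (0.28 N m) and sinking; it stays where it is left.
- peg_grip (a point): middle, on the peg's axis, of its thumb piece: upright wing 36 mm long (along the arm), 10 mm thick, 46 mm high, on a collar 36 mm wide, 30 mm high. Height 210 mm when loose (8 mm gap under the collar), 202 mm fully home (a stop). Unturned, it sinks only at about 27 N; while turning, either way, a few N sink it, up to 10 mm per radian. Turned unpressed it works up some mm.
- wire_mid (a point): point on the centre line of the drying arm, 165 mm from the peg's axis. The arm is a level 8 mm wire fixed in the peg's collar; it runs along this point's -x and its end, 272 mm from the axis, is turned up 12 mm. Site axes turn with the arm (z up). With the peg home the wire's centre is at height 165 mm. A paddle hung on it has its slot's centre 12 mm below that centre.
- wire_tip (a point): centre of the wire at the arm's upturned free end, 272 mm from the peg's axis and 12 mm above the arm's centre line (top of the tip: 16 mm above it).
- tray: loose shallow steel drip tray, 170 x 110 x 14 mm, 0.4 kg, on the worktop in front of the stand. Origin: centre of its underside; x along its 170 mm side.
- paddle_square: wooden paddle, 178 mm high, 12 mm thick; blade rectangular, 72 mm wide, 80 mm high, below a handle. Origin: centre of its lower edge; z up the handle, x through the thickness. 0.05 to 0.10 kg. At first it hangs on a rack hook, its x along the hook. May be absent.
- slot_square (a point): centre of the hanging slot in the handle of paddle_square, 110 mm above its lower edge; same axes. The slot is 26 mm wide (y), 32 mm high, right through. Above it a solid tab to grip, 42 mm wide and 12 mm thick, from 16 to 68 mm above this point.
- paddle_round: wooden paddle, 178 mm high, 12 mm thick; blade a disc of 80 mm, 80 mm high, below a handle. Origin: centre of its lower edge; z up the handle, x through the thickness. 0.05 to 0.10 kg. At first it hangs on a rack hook, its x along the hook. May be absent.
- slot_round (a point): centre of the hanging slot in the handle of paddle_round, 110 mm above its lower edge; same axes. The slot is 26 mm wide (y), 32 mm high, right through. Above it a solid tab to grip, 42 mm wide and 12 mm thick, from 16 to 68 mm above this point.
- paddle_narrow: wooden paddle, 178 mm high, 12 mm thick; blade rectangular, 50 mm wide, 80 mm high, below a handle. Origin: centre of its lower edge; z up the handle, x through the thickness. 0.05 to 0.10 kg. At first it hangs on a rack hook, its x along the hook. May be absent.
- slot_narrow (a point): centre of the hanging slot in the handle of paddle_narrow, 110 mm above its lower edge; same axes. The slot is 26 mm wide (y), 32 mm high, right through. Above it a solid tab to grip, 42 mm wide and 12 mm thick, from 16 to 68 mm above this point.
- paddle_shield: wooden paddle, 178 mm high, 12 mm thick; blade 64 mm wide with a half-round lower end, 80 mm high, below a handle. Origin: centre of its lower edge; z up the handle, x through the thickness. 0.05 to 0.10 kg. At first it hangs on a rack hook, its x along the hook. May be absent.
- slot_shield (a point): centre of the hanging slot in the handle of paddle_shield, 110 mm above its lower edge; same axes. The slot is 26 mm wide (y), 32 mm high, right through. Above it a solid tab to grip, 42 mm wide and 12 mm thick, from 16 to 68 mm above this point.
- soup: soup tin, bystander, 75 mm diameter, 58 mm high; origin at the centre of its underside
- cup: espresso cup, bystander, 62 mm, 51 mm high; origin under it
- tape: roll of tape lying flat, bystander, 96 mm across, 25 mm high; origin under its middle

How it is judged:
By the outcome, as a careful person would: the job done as asked, in the order asked, and still so for the second after the job is handed in, with the robot touching nothing.
Of paddle_square, paddle_round, paddle_narrow, paddle_shield only 3 to 4 are there at a start; the rules pass over those that are not, and their reading is None.
At some moment in a run one of tray may be knocked a few centimetres aside while the robot is not near it.
It also fails if it takes over 210 s, if anything falls off the work surface, if the arm or the gripper's body presses on something with over 40 N, if the wrist force passes 120 N, or if a joint passes its speed limit or range.

## Working session

There is one attempt and no reset: what is moved stays moved. The work goes in short steps, Python scripts to look and compute and a shell command to move; the robot and the scene stay as the last step left them, time stands still between calls to the robot, and variables do not carry over. Pictures are saved under pics/ and viewed, at most 14 in all, crops included, and the job is handed in when it is done.

```bash
mkdir -p pics; ls
cat > h.py <<'E'
import numpy as np, cv2
from cell import manip
def K(p):
    f=p["pixels"].shape[0]/2/np.tan(np.radians(p["fovy"])/2); return f
def ray(p,xy):
    R=np.array(p["R"]);t=np.array(p["t"]);f=K(p)
    d=R.T@np.array([(xy[0]-p["cx"])/f,(xy[1]-p["cy"])/f,1]); return -R.T@t,d/np.linalg.norm(d)
def proj(p,X):
    c=np.array(p["R"])@np.array(X,float)+np.array(p["t"]);f=K(p); return np.array([p["cx"]+f*c[0]/c[2],p["cy"]+f*c[1]/c[2]])
def tri(rs):
    A=0;b=0
    for o,d in rs:
        M=np.eye(3)-np.outer(d,d);A=A+M;b=b+M@o
    X=np.linalg.solve(A,b)
    return X,[np.linalg.norm((np.eye(3)-np.outer(d,d))@(X-o)) for o,d in rs]
def onz(p,xy,z):
    o,d=ray(p,xy); return o+d*(z-o[2])/d[2]
E
cat > a.py <<'E'
from h import *
s=manip.get_image("scene");t=manip.get_image("top")
cv2.imwrite("pics/s0.png",s["pixels"]);cv2.imwrite("pics/t0.png",t["pixels"])
for p in(s,t): print(p["fovy"],(-np.array(p["R"]).T@p["t"]).round(),np.array(p["R"])[2].round(2))
for n in "rack stand peg_grip wire_mid wire_tip tray paddle_square slot_square paddle_round slot_round paddle_narrow slot_narrow paddle_shield slot_shield soup cup tape".split():
    a=manip.place_of(s,n);b=manip.place_of(t,n)
    o=[n]
    for l in(a,b): o.append([(np.round(q["xy"]).astype(int).tolist(),round(q["conf"],2)) for q in l[:2]])
    if a and b:
        X,r=tri([ray(s,a[0]["xy"]),ray(t,b[0]["xy"])]);o+=[X.round(1).tolist(),round(r[0],1)]
    print(*o)
print(manip.sense())
E
python3 a.py
```

```text
pics
56.06150201386059 [ -90.  440. 1125.] [ 0.46 -0.41 -0.78]
54.5933034753448 [-336. -106. 1210.] [ 0.62  0.04 -0.78]
rack [] []
stand [([325, 172], 0.63), ([280, 295], 0.4)] []
peg_grip [([326, 132], 0.58)] []
wire_mid [([370, 132], 0.73)] []
wire_tip [([312, 261], 0.53)] []
tray [([348, 202], 0.55)] []
paddle_square [([194, 271], 0.87), ([218, 253], 0.27)] [([227, 190], 0.89), ([220, 172], 0.3)] [608.4, 363.0, 20.3] 4.5
slot_square [([324, 132], 0.66), ([181, 250], 0.59)] []
paddle_round [([261, 228], 0.64)] [([292, 196], 0.58)] [602.2, 100.6, 18.8] 1.1
slot_round [([260, 206], 0.83)] [([293, 177], 0.66)] [603.2, 87.9, 132.4] 1.5
paddle_narrow [([243, 239], 0.8)] [([269, 190], 0.64)] [577.4, 184.2, 69.9] 4.8
slot_narrow [([235, 226], 0.94), ([288, 225], 0.71)] [([262, 175], 0.57)] [578.6, 198.1, 157.3] 4.2
paddle_shield [([220, 253], 0.91)] [([245, 194], 0.81)] [575.3, 272.0, 59.1] 5.3
slot_shield [([211, 234], 0.84)] [([241, 171], 0.96)] [585.9, 274.4, 168.1] 0.4
soup [([312, 260], 0.68), ([218, 254], 0.33)] [([217, 172], 0.7), ([289, 176], 0.19)] [205.5, 204.2, 534.4] 43.1
cup 
[... 267 characters left out ...]
    6.52676217e+01, -4.84904665e+00]), 'qd': array([ 0.04245523,  0.03168712,  0.03037569, -0.06418244,  0.05587229,
        0.00746459]), 'joint_efforts': array([ 6.35816059e-05, -4.97244322e+01, -2.85484403e+01,  6.99659670e-02,
        2.20975117e-02, -6.70262949e-06]), 'tcp_pos': array([ 173.4372698 , -521.89223325,  218.62574639]), 'orientation': array([[ 9.48977178e-01,  3.15344757e-01, -1.52618420e-05],
       [ 3.15344757e-01, -9.48977176e-01,  6.54932155e-05],
       [ 6.16980240e-06, -6.69643087e-05, -9.99999998e-01]]), 'wrist_force': array([-0.80692954, -0.11990191, -0.31891266]), 'torque': array([0.05415717, 0.02354913, 0.00860826]), 'grip_force': 0.0, 'width': 1.001159348894707}
```

View pics/s0.png

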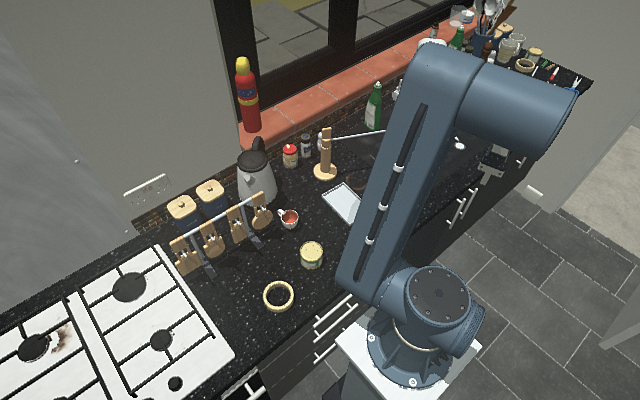

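View pics/t0.png

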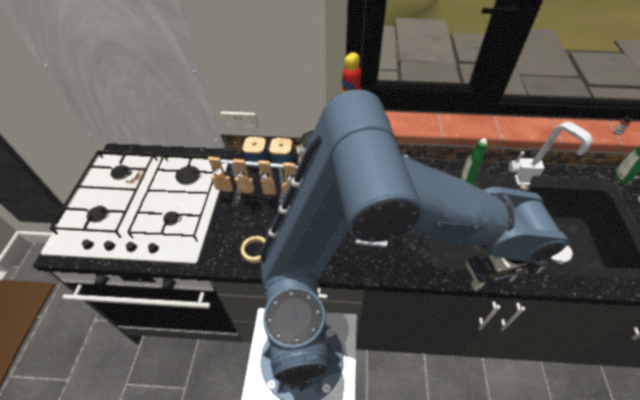

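The scene shows the rack with 4 paddles at (180–270, 205–270), the stand at (325,172) with its wire running right to ~(415,130), the tray at (343,200), the cup at (288,218), the tin at (311,255) and the tape at (279,295). In "top" the arm hides the stand, so I'll swing it clear.

```bash
python3 -m handwheel '[[[1,-1,0,0,0,0,0],[1,-1,0,0,0,0,0],[1,-1,0,0,0,0,0],[1,-1,0,0,0,0,0],[1,-1,0,0,0,0,0],[1,-1,0,0,0,0,0],[1,-1,0,0,0,0,0],[1,-1,0,0,0,0,0],[1,-1,0,0,0,0,0],[1,-1,0,0,0,0,0],[1,-1,0,0,0,0,0],[1,-1,0,0,0,0,0]]]'; sed -i 's/0.png/1.png/g;$d' a.py; python3 a.py
```

```text
t: 2.8
tcp_pos: [-188.1, -521.7, 218.7]
orientation: [[0.949, 0.315, -0.0], [0.315, -0.949, -0.0], [-0.0, 0.0, -1.0]]
wrist_force: [-0.1, -0.4, 0.9]
width: 1.002
grip_force: 0.0
56.06150201386059 [ -90.  440. 1125.] [ 0.46 -0.41 -0.78]
54.5933034753448 [-336. -106. 1210.] [ 0.62  0.04 -0.78]
rack [] []
stand [([323, 171], 0.94)] []
peg_grip [([323, 131], 0.7), ([287, 225], 0.5)] [([390, 156], 0.68)] [689.6, -267.6, 187.5] 9.2
wire_mid [([371, 130], 0.77), ([236, 223], 0.56)] []
wire_tip [([392, 129], 0.61)] []
tray [([345, 204], 0.68)] [([292, 192], 0.23)] [282.3, 32.9, 426.4] 8.8
paddle_square [([194, 270], 0.85)] [([217, 172], 0.66), ([226, 187], 0.58)] [544.5, 361.9, 167.3] 27.0
slot_square [([181, 249], 0.68)] [([217, 171], 0.57), ([313, 207], 0.22)] [608.3, 368.8, 145.3] 4.3
paddle_round [([262, 228], 0.98)] [([390, 157], 0.44), ([314, 208], 0.41)] [806.5, -134.0, -112.1] 199.8
slot_round [([262, 205], 0.76)] [([291, 174], 0.85)] [582.1, 90.3, 166.6] 2.9
paddle_narrow [([239, 238], 0.75), ([260, 207], 0.49)] [([272, 192], 0.69)] [612.9, 183.2, 21.2] 0.2
slot_narrow [([234, 224], 0.69)] [([265, 172], 0.81)] [598.1, 192.5, 143.4] 8.3
paddle_shield [([214, 254], 0.91)] [([246, 193], 0.64)] [607.7, 283.4, 23.4] 3.9
slot_shield [([211, 236], 0.96)] [([240, 171], 0.62), ([293, 176], 0.2)] [585.7, 277.8, 164.3] 3.1
soup [([311, 258], 0.65), ([328, 172], 0.21)] [([302, 243], 0.83)] [399.5, 39.0, 3.3] 1.3
cup [([287, 223], 0.61)] [([316, 206], 0.79), ([263, 172], 0.51)] [577.7, 6.7, -12.0] 2.3
tape [] []
```

Run:
```python
import cv2
s=cv2.imread("pics/s1.png");t=cv2.imread("pics/t1.png")
a=cv2.resize(s[100:290,160:430],None,fx=2.8,fy=2.8,interpolation=cv2.INTER_CUBIC)
b=cv2.resize(t[120:280,200:450],None,fx=3,fy=3,interpolation=cv2.INTER_CUBIC)
cv2.imwrite("pics/s1c.png",a);cv2.imwrite("pics/t1c.png",b)
```

```text
(no output)
```

View pics/s1c.png

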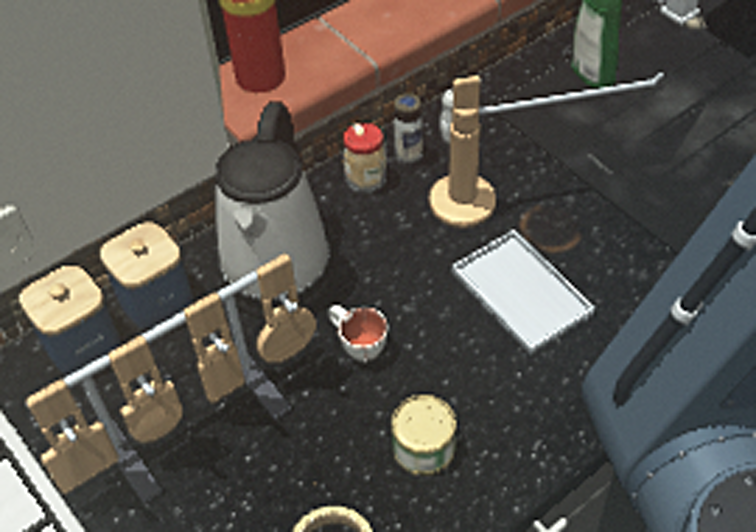

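View pics/t1c.png

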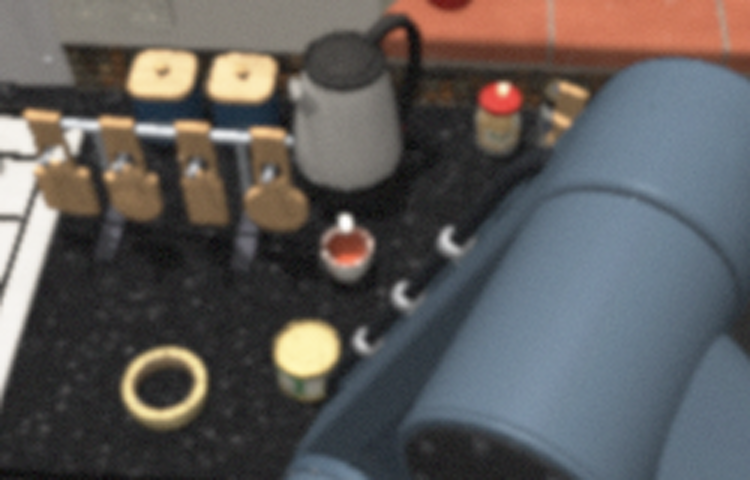

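Run:
```python
from h import *
import pickle
s=manip.get_image("scene");pickle.dump(s,open("s1.pkl","wb"))
def sc(x,y): return (160+x/2.8,100+y/2.8)
print("stand",onz(s,(323,171),0).round(),onz(s,sc(463,201),0).round())
print("tray corners",[onz(s,sc(*c),7).round().tolist() for c in((453,266),(514,231),(593,309),(531,349))])
print("peg",onz(s,(323,131),210).round(),"mid",onz(s,(371,130),173).round(),"tip",onz(s,sc(660,77),185).round(), "collar end",onz(s,sc(480,110),173).round())
print("soup",onz(s,sc(424,435),29).round(),"cup",onz(s,(287,223),0).round())
print("hook rail ends",onz(s,sc(285,265),165).round(),onz(s,sc(40,395),165).round())
```

```text
stand [ 677. -258.    0.] [ 667. -262.    0.]
tray corners [[581.0, -168.0, 7.0], [574.0, -275.0, 7.0], [406.0, -261.0, 7.0], [412.0, -154.0, 7.0]]
peg [ 682. -257.  210.] mid [ 600. -428.  173.] tip [ 541. -499.  185.] collar end [ 659. -279.  173.]
soup [395.  40.  29.] cup [568.  11.   0.]
hook rail ends [615.  67. 165.] [637. 369. 165.]
```

```bash
python3 -m handwheel '[[[1,1,0.5,0.4,0,0,1],[1,1,0.5,0.4,0,0,1],[1,1,0.5,0.4,0,0,1],[1,1,0.5,0.4,0,0,1],[1,1,0.5,0.4,0,0,1],[1,1,0.5,0.4,0,0,1],[1,1,0.5,0.4,0,0,1],[1,1,0.5,0.4,0,0,1],[1,1,0.5,0.4,0,0,0],[1,1,0.5,0.4,0,0,0],[1,1,0.5,0.4,0,0,0],[1,1,0.5,0.4,0,0,0]]]'
python3 -m handwheel '[[[1,0.4,0.9,0,0,0,0],[1,0.4,0.9,0,0,0,0],[1,0.4,0.9,0,0,0,0],[1,0.4,0.9,0,0,0,0],[1,0.3,0.9,0,0,0,0],[1,0.3,0.9,0,0,0,0],[1,0.3,0.9,0,0,0,0],[1,0.3,0.9,0,0,0,0],[1,0.3,0.9,0,0,0,0],[1,0,0.9,0,0,0,0],[1,0,0.9,0,0,0,0],[1,0,0.9,0,0,0,0]]]'
python3 -m handwheel '[[[1,0,1,0,0,0,0],[1,0,1,0,0,0,0],[1,0,1,0,0,0,0],[1,-0.3,1,0,0,0,0],[1,-0.5,1,0,0,0,0],[1,-0.5,1,0,0,0,0],[1,-0.5,1,0,0,0,0],[1,-0.5,1,0,0,0,0],[1,-0.5,1,0,0,0,0],[1,-0.5,1,0,0,0,0],[1,-0.5,1,0,0,0,0],[1,-0.5,1,0,0,0,0]]]'
cat > b.py <<'E'
from h import *
import pickle
s=pickle.load(open("s1.pkl","rb"));t=manip.get_image("top")
pickle.dump(t,open("t2.pkl","wb"))
cv2.imwrite("pics/t2c.png",cv2.resize(t["pixels"][120:290,200:510],None,fx=2.5,fy=2.5,interpolation=cv2.INTER_CUBIC))
S=dict(stand=(323,171),peg_grip=(323,131),wire_mid=(371,130),wire_tip=(392,129),tray=(345,204))
for n in S:
    b=manip.place_of(t,n)
    for q in b[:2]:
        X,r=tri([ray(s,S[n]),ray(t,q["xy"])]);print(n,np.round(q["xy"],1),round(q["conf"],2),X.round(1),round(r[0],1))
E
python3 b.py
```

```text
t: 5.65
tcp_pos: [174.6, -340.8, 363.5]
orientation: [[0.524, 0.851, 0.0], [0.851, -0.524, -0.001], [-0.0, 0.001, -1.0]]
wrist_force: [0.2, 0.0, -0.1]
width: 1.001
grip_force: 0.0
t: 6.65
tcp_pos: [266.1, -16.7, 362.8]
orientation: [[0.524, 0.851, 0.001], [0.851, -0.524, -0.0], [0.0, 0.001, -1.0]]
wrist_force: [0.5, -0.1, -0.6]
width: 0.998
grip_force: 0.0
t: 7.65
tcp_pos: [136.1, 343.5, 362.8]
orientation: [[0.524, 0.852, 0.0], [0.852, -0.524, 0.001], [0.001, 0.0, -1.0]]
wrist_force: [2.0, -0.1, 1.2]
width: 1.001
grip_force: 0.0
stand [383.  191.3] 0.82 [ 679.5 -262.2  -11.8] 4.6
peg_grip [387.2 156.7] 0.62 [ 674.8 -255.4  202.2] 10.6
wire_mid [427.3 178.1] 0.69 [ 564.3 -387.3  212.4] 5.9
wire_mid [241.8 191.6] 0.57 [150.9  81.1 692.5] 58.7
wire_tip [461.4 187.5] 0.89 [ 571.  -518.   150.5] 2.9
tray [462.1 184.7] 0.65 [ 688.5 -475.6 -142.9] 173.5
tray [371.4 223.9] 0.59 [ 498.  -211.     0.9] 2.7
```

View pics/t2c.png

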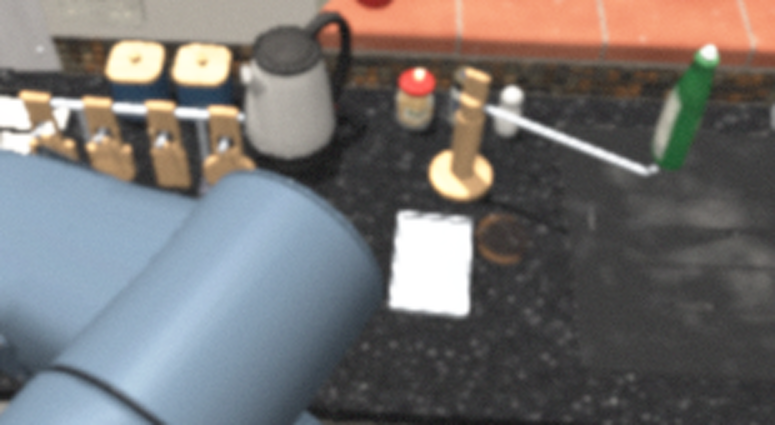

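Top view: stand foot at (384,190), wing top at (391,149), wire tip at (461,187), tray centre at (372,224). I'll fit the stand and arm pose from both views.

```bash
cat > c.py <<'E'
from h import *
import pickle
from scipy.optimize import least_squares
s=pickle.load(open("s1.pkl","rb"));t=pickle.load(open("t2.pkl","rb"))
sc=lambda x,y:np.array((160+x/2.8,100+y/2.8)); tc=lambda x,y:np.array((200+x/2.5,120+y/2.5))
obs=[(s,'top',sc(467,79)),(t,'top',tc(478,72)),(s,'tip',sc(660,77)),(t,'tip',tc(654,169)),(t,'tip',(461.4,187.5)),(s,'base',(323,171)),(t,'base',(383,191.3)),(s,'grip',(323,131)),(t,'grip',(387.2,156.7)),(s,'grip',sc(466,94)),(s,'mid',(371,130)),(s,'base',sc(463,205)),(t,'base',tc(461,180))]
def pt(v,k):
    x,y,th,h=v;c,n=np.cos(th),np.sin(th)
    return dict(top=(x,y,h+23),grip=(x,y,h),base=(x,y,0),tip=(x+272*c,y+272*n,h-37+12),mid=(x+165*c,y+165*n,h-37))[k]
f=lambda v:np.concatenate([proj(p,pt(v,k))-o for p,k,o in obs])
r=least_squares(f,[678,-258,np.radians(-119),210],loss="soft_l1")
print(r.x[:2].round(1),np.degrees(r.x[2]).round(1),r.x[3].round(1));
for (p,k,o),e in zip(obs,f(r.x).reshape(-1,2).round(1)):print(k,e)
for a,b in ((sc(660,77),tc(654,169)),(sc(467,79),tc(478,72)),(sc(466,94),(387.2,156.7))):
    X,e=tri([ray(s,a),ray(t,b)]);print(X.round(1),np.round(e[0],1))
# tray corners, upper rim z=14
A=[(453,266),(514,231),(593,309),(531,349)]
print([onz(s,sc(*c),14).round().tolist() for c in A]); 
B=[(397,212),(472,214),(469,316),(389,310)]
print([onz(t,tc(*c),14).round().tolist() for c in B])
E
python3 c.py
```

```text
[ 665.5 -260.6] -116.3 210.4
top [ 0.1 -0.3]
top [-0.8  0.8]
tip [ 0.3 -1.2]
tip [-0.6 -0.1]
tip [-0.4 -0. ]
base [2.4 1.2]
base [ 0.3 -0.3]
grip [3.7 1.8]
grip [ 2.4 -2.6]
grip [ 0.3 -0.8]
mid [-2.2  3.2]
base [ 0. -1.]
base [-1.1 -1. ]
[ 549.  -508.7  176.8] 2.1
[ 670.1 -263.4  229.9] 2.1
[ 656.1 -252.4  212.3] 4.3
[[577.0, -164.0, 14.0], [569.0, -270.0, 14.0], [403.0, -257.0, 14.0], [409.0, -150.0, 14.0]]
[[579.0, -162.0, 14.0], [582.0, -278.0, 14.0], [398.0, -268.0, 14.0], [401.0, -154.0, 14.0]]
```

```bash
python3 -m handwheel '[[[1,0.74,-0.84,0,0,0,1],[1,0.74,-0.84,0,0,0,0],[1,0.74,-0.84,0,0,0,0],[1,0.74,-0.84,0,0,0,0],[1,0.74,-0.84,0,0,0,0],[1,0.74,-0.84,0,0,0,0],[1,0.74,-0.84,0,0,0,0],[1,0.74,-0.84,0,0,0,0],[1,0.74,-0.84,0,0,0,0],[1,0.74,-0.84,0,0,0,0],[1,0.74,-0.84,0,0,0,0],[1,0.74,-0.84,0,0,0,0]]]'
python3 - <<'E'
from h import *
import pickle
t=pickle.load(open("t2.pkl","rb"))
tc=lambda x,y:np.array((200+x/2.5,120+y/2.5))
w=onz(t,tc(570,102),0);print(w)
o,d=ray(t,tc(570,62)); print(o+d*(w[0]-o[0])/d[0])
E
```

```text
t: 8.95
tcp_pos: [404.3, 36.8, 363.1]
orientation: [[0.45, 0.893, 0.001], [0.893, -0.45, -0.0], [0.0, 0.001, -1.0]]
wrist_force: [1.3, 1.1, -0.4]
width: 0.999
grip_force: 0.0
[ 846.23755715 -456.78427003    0.        ]
[ 846.23755715 -438.27976769   93.75972166]
```

```bash
python3 -m handwheel '[[[0.8,0.8,-0.91,0,0,0,0],[0.6,0.8,-0.91,0,0,0,0],[0.6,0.8,-0.91,0,0,0,0],[0.6,0.8,-0.91,0,0,0,0],[0.6,0.8,-0.91,0,0,0,0],[0.6,0.8,-0.91,0,0,0,0],[0.6,0.8,-0.91,0,0,0,0],[0.6,0.8,-0.91,0,0,0,0],[0.6,0.8,-0.91,0,0,0,0],[0.6,0.8,-0.91,0,0,0,0],[0.6,0.74,-0.83,0,0,0,0],[0.6,0,0,-0.8,0,0,0]]]'
python3 -m handwheel '[[[0.6,0,0,-1,0,0,0],[0.6,0,0,-1,0,0,0],[0.6,0,0,-0.3,0,0,0],[0.6,0,0,0,0,0,0]]]'
python3 - <<'E'
from h import *
s=manip.get_image("scene")
c=s["pixels"][90:190,270:420];cv2.imwrite("pics/s3.png",cv2.resize(c,None,fx=5,fy=5,interpolation=cv2.INTER_CUBIC))
E
```

```text
t: 9.95
tcp_pos: [668.8, -265.1, 342.4]
orientation: [[0.452, 0.892, 0.008], [0.892, -0.452, -0.005], [-0.0, 0.01, -1.0]]
wrist_force: [-0.4, -0.2, -0.5]
width: 0.602
grip_force: 0.0
t: 10.28
tcp_pos: [664.4, -259.1, 267.6]
orientation: [[0.45, 0.893, -0.004], [0.893, -0.45, 0.002], [-0.0, -0.004, -1.0]]
wrist_force: [1.0, 1.3, 0.0]
width: 0.599
grip_force: 0.0
```

View pics/s3.png

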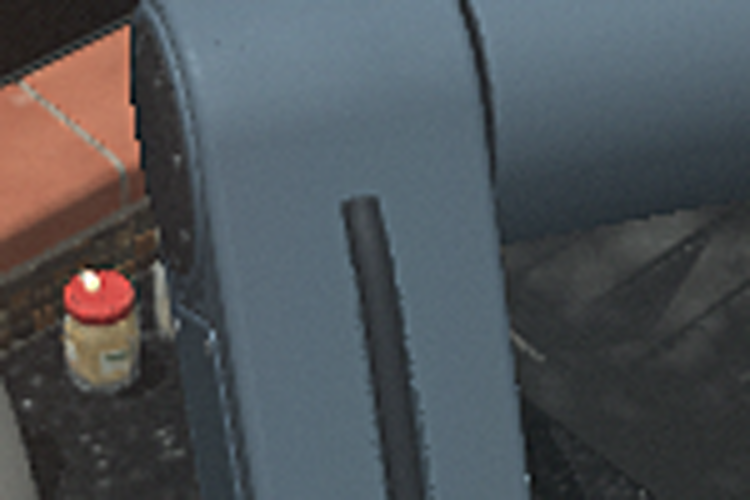

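The arm hides the stand from both cameras here, so I'll go down gently by force reading.

```bash
python3 -m handwheel '[[[0.6,0.05,-0.05,-0.8,0,0,0],[0.6,0,0,-0.8,0,0,0],[0.6,0,0,-0.5,0,0,0],[0.6,0,0,-0.3,0,0,0],[0.6,0,0,0,0,0,0]]]'
python3 -m handwheel '[[[0,0,0,0,0,0,0],[0,0,0,0,0,0,0],[0,0,0,0,0,0,0],[0,0,0,0,0,0,0],[0,0,0,0,0,0,0],[0,0,0,0,0,0,0],[0,0,0,0,0,0,0]]]'
```

```text
t: 10.75
tcp_pos: [667.5, -260.0, 197.9]
orientation: [[0.448, 0.894, -0.0], [0.894, -0.448, 0.0], [-0.0, -0.0, -1.0]]
wrist_force: [-0.1, 0.0, -0.1]
width: 0.598
grip_force: 0.0
t: 11.33
tcp_pos: [667.6, -259.7, 197.8]
orientation: [[0.448, 0.894, 0.0], [0.894, -0.448, -0.0], [0.0, 0.0, -1.0]]
wrist_force: [0.4, -0.6, -0.2]
width: 0.147
grip_force: 0.0
```

```bash
python3 -m handwheel '[[[0,0,0,0,0,0,0],[0,0,0,0,0,0,0],[0,0,0,0,0,0,0],[0,0,0,0,0,0,0]]]'; python3 -c "
from cell import manip;s=manip.sense();print(s['torque'],s['joint_positions'])"
```

```text
t: 11.67
tcp_pos: [667.5, -259.7, 197.7]
orientation: [[0.448, 0.894, -0.0], [0.894, -0.448, 0.0], [-0.0, -0.0, -1.0]]
wrist_force: [-1.5, 0.4, 1.5]
width: 0.105
grip_force: 30.0
[0.12741144 0.14899038 0.08869099] [-2.49790926e+01  3.89309162e+01  6.74508567e+01  1.35022737e-04
  7.36282426e+01  1.63451382e+00]
```

```bash
python3 -m handwheel '[[[0,0,0,-0.04,0,0,-0.5],[0,0,0,-0.03,0,0,-0.5],[0,0,0,-0.02,0,0,-0.5],[0,0,0,-0.02,0,0,-0.5]]]'; python3 -c "
from cell import manip;s=manip.sense();print(s['torque'])"
```

```text
t: 12.0
tcp_pos: [667.5, -259.7, 195.8]
orientation: [[0.598, 0.801, 0.0], [0.801, -0.598, -0.0], [0.0, 0.001, -1.0]]
wrist_force: [-4.4, 2.1, 11.0]
width: 0.107
grip_force: 30.0
[0.46629701 1.04338119 0.15012539]
```

```bash
python3 -m handwheel '[[[0,0,0,-0.015,0,0,-0.5],[0,0,0,-0.015,0,0,-0.5],[0,0,0,-0.015,0,0,-0.5],[0,0,0,-0.015,0,0,-0.5],[0,0,0,-0.015,0,0,-0.5],[0,0,0,-0.015,0,0,-0.5],[0,0,0,-0.015,0,0,-0.5],[0,0,0,-0.015,0,0,-0.5]]]'; python3 -c "
from cell import manip;s=manip.sense();print(s['torque'])"
```

```text
t: 12.67
tcp_pos: [667.4, -259.6, 192.3]
orientation: [[0.836, 0.549, 0.0], [0.549, -0.836, -0.0], [0.0, 0.0, -1.0]]
wrist_force: [-5.9, 3.8, 10.9]
width: 0.104
grip_force: 30.0
[0.53568246 1.24375803 0.19936438]
```

```bash
python3 -m handwheel '[[[0,-0.02,0.01,-0.015,0,0,-0.5],[0,0,0,-0.015,0,0,-0.5],[0,0,0,-0.015,0,0,-0.5],[0,0,0,-0.015,0,0,-0.5],[0,0,0,-0.015,0,0,-0.5],[0,0,0,-0.015,0,0,-0.5],[0,0,0,-0.015,0,0,-0.5],[0,0,0,-0.01,0,0,-0.5],[0,0,0,-0.01,0,0,-0.5],[0,0,0,-0.01,0,0,-0.5]]]'; python3 -c "
from cell import manip;s=manip.sense();print(s['torque'])"
```

```text
t: 13.5
tcp_pos: [667.3, -259.4, 189.0]
orientation: [[0.99, 0.144, 0.002], [0.144, -0.99, -0.001], [0.002, 0.001, -1.0]]
wrist_force: [-4.8, 2.5, 16.2]
width: 0.102
grip_force: 30.1
[0.66453254 1.09863991 0.35086793]
```

```bash
python3 -m handwheel '[[[0,0,0,0,0,0,-0.5],[0,0,0,0,0,0,-0.5],[0,0,0,-0.01,0,0,-0.5],[0,0,0,0,0,0,-0.5],[0,0,0,0,0,0,-0.5],[0,0,0,-0.01,0,0,-0.5],[0,0,0,0,0,0,-0.5],[0,0,0,0,0,0,-0.5],[0,0,0,0,0,0,-0.5],[0,0,0,0,0,0,-0.3],[0,0,0,0,0,0,0]]]'; python3 -c "
from cell import manip;s=manip.sense();print(s['torque'])"
```

```text
t: 14.42
tcp_pos: [667.4, -259.2, 188.9]
orientation: [[0.963, -0.27, 0.002], [-0.27, -0.963, -0.001], [0.002, 0.0, -1.0]]
wrist_force: [-6.4, 4.5, 18.0]
width: 0.106
grip_force: 30.1
[0.87791687 1.28997215 0.37445144]
```

```bash
python3 -m handwheel '[[[0.6,0,0,0,0,0,0],[0.6,0,0,0,0,0,0],[0.6,0,0,0,0,0,0],[0.6,0,0,0,0,0,0],[0.6,0,0,0.3,0,0,0],[0.6,0,0,0.7,0,0,0],[0.6,0,0,1,0,0,0],[0.6,0,0,1,0,0,0],[0.6,0,0,1,0,0,0],[0.6,-0.7,0.9,0.3,0,0,1],[0.6,-0.7,0.9,0,0,0,1],[0.6,-0.7,0.9,0,0,0,0.1]]]'
python3 -m handwheel '[[[0.6,-0.7,0.9,0,0,0,0],[0.6,-0.7,0.9,0,0,0,0],[0.6,-0.7,0.9,0,0,0,0],[0.6,-0.7,0.9,0,0,0,0],[0.6,-0.7,0.9,0,0,0,0],[0.6,-0.7,0.9,0,0,0,0],[0.6,-0.7,0.9,0,0,0,0],[0.6,-0.7,0.9,0,0,0,0],[0.6,-0.7,0.9,0,0,0,0],[0.6,-0.7,0.9,0,0,0,0],[0.6,-0.7,0.9,0,0,0,0],[0.6,-0.7,0.9,0,0,0,0]]]'
python3 -m handwheel '[[[0.6,-0.3,0.9,0,0,0,0],[0.6,-0.3,0.9,0,0,0,0],[0.6,-0.3,0.9,0,0,0,0],[0.6,-0.3,0.9,0,0,0,0],[0.6,-0.3,0.9,0,0,0,0],[0.6,-0.3,0.9,0,0,0,0],[0.6,0,0,0,0,0,0]]]'
cat > d.py <<'E'
from h import *
import pickle
s=manip.get_image("scene");t=manip.get_image("top")
pickle.dump((s,t),open("st4.pkl","wb"))
a=cv2.resize(s["pixels"][100:240,270:430],None,fx=3,fy=3,interpolation=cv2.INTER_CUBIC)
b=cv2.resize(t["pixels"][130:270,320:460],None,fx=3,fy=3,interpolation=cv2.INTER_CUBIC)
cv2.imwrite("pics/st4.png",np.hstack([a[:,:400],b[:,:400]]))
for n in("peg_grip","wire_mid","wire_tip","tray","stand"):
    a=manip.place_of(s,n);b=manip.place_of(t,n)
    print(n,*[[(np.round(q["xy"]).astype(int).tolist(),round(q["conf"],2)) for q in l[:2]] for l in(a,b)])
    if a and b:X,r=tri([ray(s,a[0]["xy"]),ray(t,b[0]["xy"])]);print(X.round(1),round(r[0],1))
E
python3 d.py
```

```text
t: 15.42
tcp_pos: [603.2, -177.8, 316.2]
orientation: [[0.996, -0.085, 0.002], [-0.085, -0.996, -0.001], [0.002, 0.0, -1.0]]
wrist_force: [1.0, 0.7, 0.4]
width: 0.597
grip_force: 0.0
t: 16.42
tcp_pos: [350.8, 146.5, 315.8]
orientation: [[0.996, -0.09, 0.001], [-0.09, -0.996, 0.0], [0.001, -0.0, -1.0]]
wrist_force: [0.2, 0.8, -0.4]
width: 0.6
grip_force: 0.0
t: 17.0
tcp_pos: [296.7, 310.7, 315.6]
orientation: [[0.996, -0.086, 0.0], [-0.086, -0.996, 0.001], [0.0, -0.001, -1.0]]
wrist_force: [0.1, 0.8, -0.3]
width: 0.599
grip_force: 0.0
peg_grip [([326, 134], 0.55)] [([388, 157], 0.52)]
[ 661.9 -255.8  202.9] 4.3
wire_mid [([350, 168], 0.75)] [([377, 195], 0.79)]
[ 493.7 -214.7  191.1] 2.7
wire_tip [] [([370, 219], 0.64)]
tray [] [([372, 226], 0.94)]
stand [([329, 174], 0.73), ([310, 261], 0.36)] [([383, 190], 0.63)]
[ 639.4 -254.6   27.9] 7.7
```

View pics/st4.png

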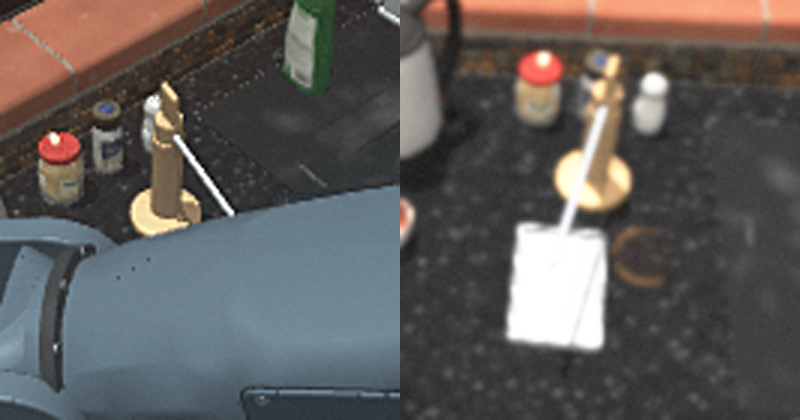

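The wire now runs toward the viewer over the tray; in "top" it goes from (388,166) to about (371,217), with the tray centred at (372,226). I'll check the angle numerically and refine the paddles.

Run:
```python
from h import *
import pickle
from scipy.optimize import least_squares
s,t=pickle.load(open("st4.pkl","rb"))
bx,by=666.8,-260.5
tf=lambda x,y:np.array((320+(x-400)/3,130+y/3)); sf=lambda x,y:np.array((270+x/3,100+y/3))
for th in(160,163,164.3,167):
    u=np.array([np.cos(np.radians(th)),np.sin(np.radians(th))])
    P=lambda r,z:(bx+r*u[0],by+r*u[1],z)
    print(th,proj(t,P(165,165)).round(1),proj(t,P(272,177)).round(1),proj(s,P(130,165)).round(1))
print("obs top: tip",tf(552,264),"scene line",sf(177,137),sf(232,213))
B=[(517,224),(606,229),(601,349),(509,342)]
C=np.array([onz(t,tf(*c),14) for c in B]);print(C.round(),C.mean(0).round(1))
print(onz(t,tf(550,268),181).round(1))
g=cv2.cvtColor(t["pixels"],cv2.COLOR_BGR2GRAY); m=(g[195:250,350:395]>200).astype(np.uint8); 
print(cv2.minAreaRect(cv2.findNonZero(m)))
```

```text
160 [373.1 194.4] [362.5 215.4] [339.7 165.9]
163 [375.5 195.1] [366.6 216.7] [341.5 165.4]
164.3 [376.6 195.4] [368.4 217.3] [342.2 165.1]
167 [378.8 195.9] [372.3 218.2] [343.8 164.6]
obs top: tip [370.66666667 218.        ] scene line [329.         145.66666667] [347.33333333 171.        ]
[[ 579. -163.   14.]
 [ 578. -278.   14.]
 [ 398. -266.   14.]
 [ 401. -156.   14.]] [ 489.3 -215.8   14. ]
[ 394.1 -191.6  181. ]
((22.381221771240234, 24.494346618652344), (31.345434188842773, 50.22880172729492), 2.726311206817627)
```

Run:
```python
import cv2,numpy as np
s=cv2.imread("pics/s1.png");t=cv2.imread("pics/t1.png")
a=cv2.resize(s[180:285,165:285],None,fx=5,fy=5,interpolation=cv2.INTER_CUBIC)[:, :600]
b=cv2.resize(t[145:205,200:320],None,fx=5,fy=5,interpolation=cv2.INTER_CUBIC)
cv2.imwrite("pics/r1.png",a);cv2.imwrite("pics/r2.png",b)
```

```text
(no output)
```

View pics/r1.png

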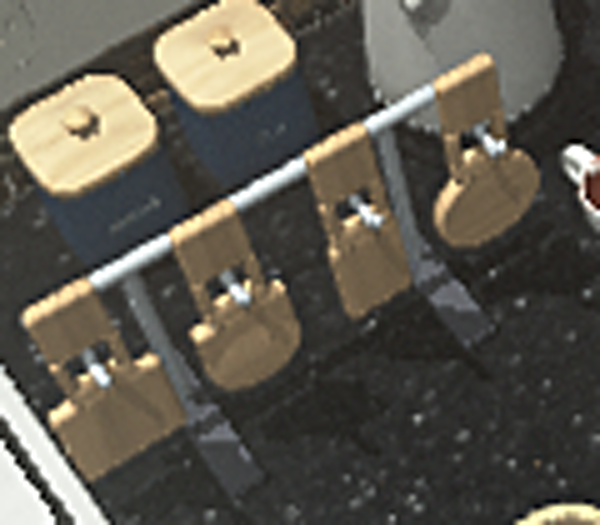

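View pics/r2.png

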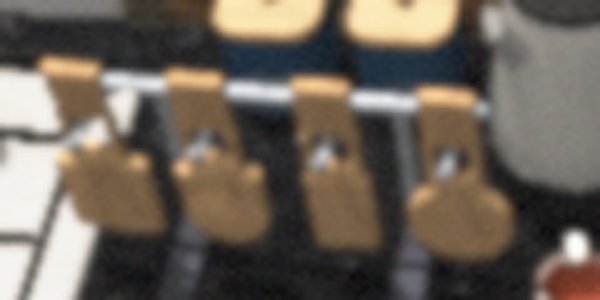

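```bash
cat > e.py <<'E'
from h import *
import pickle
from scipy.optimize import least_squares
s=pickle.load(open("s1.pkl","rb"));t=pickle.load(open("t2.pkl","rb"))
sc=lambda x,y:np.array((165+x/5,180+y/5)); tc=lambda x,y:np.array((200+x/5,145+y/5))
Y=dict(sq=135,sh=45,na=-45,ro=-135)
T=dict(sq=(sc(60,302),tc(70,66)),sh=(sc(205,218),tc(194,77)),na=(sc(338,143),tc(320,84)),ro=(sc(467,72),tc(446,95)))
H=dict(sh=(sc(243,300),tc(192,158)),na=(sc(378,222),tc(315,160)),ro=(sc(500,150),tc(437,170)))
for n,(a,b) in T.items():
    X,e=tri([ray(s,a),ray(t,b)]);print(n,"tab top",X.round(1),round(e[0],1))
for n,(a,b) in H.items():
    X,e=tri([ray(s,a),ray(t,b)]);print(n,"hook",X.round(1),round(e[0],1))
obs=[]
for n,(a,b) in T.items(): obs+=[(s,(-40,Y[n],221),a),(t,(-40,Y[n],221),b)]
for n,(a,b) in H.items(): obs+=[(s,(-72,Y[n],179),a),(t,(-72,Y[n],179),b)]
def W(v,p): c,n=np.cos(v[2]),np.sin(v[2]);return (v[0]+c*p[0]-n*p[1],v[1]+n*p[0]+c*p[1],p[2]+v[3])
f=lambda v:np.concatenate([proj(p,W(v,k))-o for p,k,o in obs])
r=least_squares(f,[626,215,-.07,0],loss="soft_l1");print(r.x[:2].round(1),np.degrees(r.x[2]).round(2),r.x[3].round(1))
print(f(r.x).reshape(-1,2).round(1).tolist())
for n in Y:print(n,np.round(W(r.x,(-40,Y[n],200)),1))
E
python3 e.py
```

```text
sq tab top [600.5 365.5 212.9] 1.9
sh tab top [595.  274.3 215.1] 0.7
na tab top [593.3 184.5 214.2] 1.7
ro tab top [586.7  94.  216.2] 1.5
sh hook [565.2 278.6 163.7] 0.6
na hook [556.7 187.4 173.9] 2.1
ro hook [551.5  99.3 175.9] 1.7
[632.5 228.6] -2.58 -6.5
[[0.0, -0.6], [-0.3, 0.6], [-0.3, 0.2], [-0.3, 0.4], [0.1, 0.1], [-0.5, 1.0], [-0.4, 0.2], [-0.5, 0.8], [0.4, -1.2], [-0.1, -1.2], [-0.3, -0.8], [0.1, 0.4], [-0.0, -0.8], [0.7, 0.5]]
sq [598.6 365.3 193.5]
sh [594.6 275.4 193.5]
na [590.5 185.5 193.5]
ro [586.4  95.6 193.5]
```

```bash
cat >> e.py <<'E'
print("--")
g=lambda v:f([v[0],v[1],v[2],0.])
r=least_squares(g,[626,215,-.07],loss="soft_l1");print(r.x[:2].round(1),np.degrees(r.x[2]).round(2))
for n in Y:print(n,np.round(W([*r.x,0],(-40,Y[n],200)),1))
s2=lambda x,y:(160+x/2.8,100+y/2.8); t2=lambda x,y:(200+x/3,120+y/3)
for n,a,b in(("handle",s2(275,105),t2(405,20)),("lid",s2(260,140),t2(348,38)),("spout",s2(240,215),t2(300,88)),("can1",s2(62,285),t2(163,60)),("can2",s2(140,240),t2(243,60))):
    X,e=tri([ray(s,a),ray(t,b)]);print(n,X.round(),round(e[0],1))
E
python3 e.py | sed '1,/--/d'
```

```text
[627.8 229. ] -2.48
sq [593.7 365.7 200. ]
sh [589.8 275.7 200. ]
na [585.9 185.8 200. ]
ro [582.   95.9 200. ]
handle [801. -56. 212.] 1.3
lid [730.  10. 243.] 2.5
spout [700.  70. 181.] 0.7
can1 [800. 272. 119.] 2.2
can2 [802. 163. 122.] 4.0
```

```bash
python3 -m handwheel '[[[0.6,1,-0.8,0,0,0,1],[0.6,1,-0.8,0,0,0,1],[0.6,1,-0.8,0,0,0,1],[0.6,1,-0.8,0,0,0,1],[0.6,0,0,0,0,0,1],[0.6,0,0,0,0,0,1],[0.6,0,0,0,0,0,1],[0.6,0,0,0,0,0,1],[0.6,0,0,0,0,0,1],[0.6,0,0,0,0,0,1],[0.6,0,0,0,0,0,1],[0.6,0,0,0,0,0,1]]]'
```

```text
t: 18.6
tcp_pos: [418.0, 211.5, 315.1]
orientation: [[0.572, 0.82, -0.0], [0.82, -0.572, -0.0], [-0.0, -0.0, -1.0]]
wrist_force: [-0.6, 1.2, 0.3]
width: 0.599
grip_force: 0.0
```

```bash
python3 -m handwheel '[[[0.6,0.92,-0.64,0,0,0,1],[0.6,0.92,-0.64,0,0,0,1],[0.6,0.92,-0.64,0,0,0,1],[0.6,0.92,-0.64,0,0,0,1],[0.6,0.92,-0.64,0,0,0,1],[0.6,0.92,-0.64,0,0,0,1],[0.6,0,0,-0.8,0,0,0.48],[0.6,0,0,-0.8,0,0,0],[0.6,0,0,-0.8,0,0,0],[0.6,0,0,-0.8,0,0,0],[0.6,0,0,-0.5,0,0,0],[0.6,0,0,-0.4,0,0,0]]]'
python3 - <<'E'
from h import *
s=manip.get_image("scene")
cv2.imwrite("pics/g1.png",cv2.resize(s["pixels"][150:290,170:330],None,fx=4,fy=4,interpolation=cv2.INTER_CUBIC))
print(manip.sense()["tcp_pos"],manip.sense()["wrist_force"])
E
```

```text
t: 19.6
tcp_pos: [583.0, 96.2, 190.3]
orientation: [[0.048, 0.999, -0.002], [0.999, -0.048, -0.0], [-0.0, -0.002, -1.0]]
wrist_force: [-0.2, 0.1, 1.0]
width: 0.601
grip_force: 0.0
[582.40071321  96.13372793 188.68012735] [-1.42646084  0.47529647 -2.48402041]
```

View pics/g1.png

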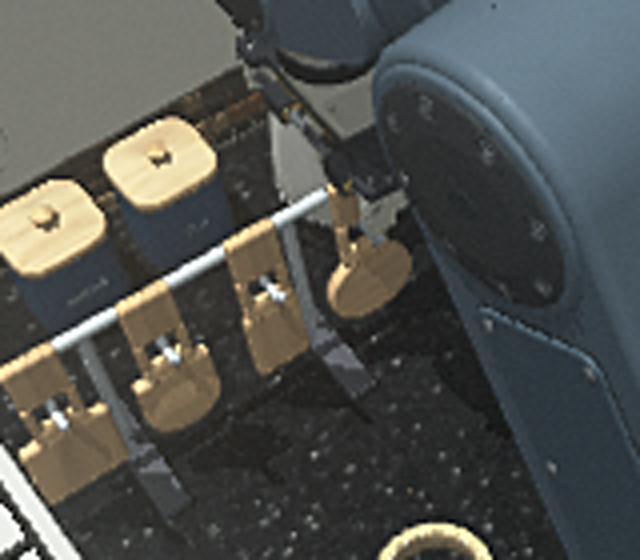

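The fingers straddle the round paddle's tab at (340,200 in the crop), with the other three untouched. Closing.

```bash
python3 -m handwheel '[[[0,0,0,0.1,0,0,0],[0,0,0,0,0,0,0],[0,0,0,0,0,0,0],[0,0,0,0,0,0,0],[0,0,0,0,0,0,0],[0,0,0,0,0,0,0],[0,0,0,0,0,0,0],[0,0,0,0,0,0,0],[0,0,0,0,0,0,0],[0,0,0,0,0,0,0],[0,0,0,0,0,0,0]]]'
```

```text
t: 20.57
tcp_pos: [583.7, 96.4, 195.4]
orientation: [[0.047, 0.999, 0.0], [0.999, -0.047, 0.0], [0.0, 0.0, -1.0]]
wrist_force: [-1.2, 0.5, 4.4]
width: 0.129
grip_force: 30.0
```

```bash
python3 -m handwheel '[[[0,0,0,0.3,0,0,0],[0,0,0,0.3,0,0,0],[0,0,0,0,0,0,0]]]'
python3 -m handwheel '[[[0,-0.6,0.03,0,0,0,0],[0,-0.8,0.03,0,0,0,0],[0,-0.8,0.03,0,0,0,0],[0,-0.8,0.03,0,0,0,0],[0,0,0,0,0,0,0]]]'
```

```text
t: 20.82
tcp_pos: [584.3, 96.5, 215.2]
orientation: [[0.047, 0.999, 0.003], [0.999, -0.047, 0.0], [0.0, 0.003, -1.0]]
wrist_force: [-0.6, -0.4, 0.5]
width: 0.128
grip_force: 30.0
t: 21.23
tcp_pos: [490.2, 100.1, 213.1]
orientation: [[0.047, 0.999, -0.002], [0.999, -0.047, -0.0], [-0.0, -0.002, -1.0]]
wrist_force: [0.2, -0.0, -0.7]
width: 0.127
grip_force: 30.0
```

```bash
python3 -m handwheel '[[[0,-0.49,-0.5,0.6,0,0,0],[0,-0.49,-0.9,0.6,0,0,0],[0,-0.49,-0.9,0,0,0,-0.8],[0,-0.49,-0.9,0,0,0,-0.8],[0,-0.49,-0.9,0,0,0,-0.8],[0,-0.49,-0.9,0,0,0,0],[0,-0.49,-0.9,0,0,0,0],[0,-0.49,-0.9,0,0,0,0],[0,-0.49,-0.9,0,0,0,0],[0,-0.49,-0.9,0,0,0,0],[0,0,-0.67,0,0,0,0],[0,0,0,-0.6,0,0,0]]]'
python3 -m handwheel '[[[0,0,0,-0.6,0,0,0],[0,0,0,0,0,0,0],[0,0,0,0,0,0,0]]]'
cat > v.py <<'E'
import sys
from h import *
s=manip.get_image("scene");t=manip.get_image("top")
q=manip.sense();print(q["tcp_pos"].round(1),np.degrees(np.arctan2(q["orientation"][1,1],q["orientation"][0,1])).round(2))
a=cv2.resize(s["pixels"][110:250,270:400],None,fx=3,fy=3,interpolation=cv2.INTER_CUBIC)
b=cv2.resize(t["pixels"][130:270,320:450],None,fx=3,fy=3,interpolation=cv2.INTER_CUBIC)
cv2.imwrite(f"pics/{sys.argv[1]}.png",np.hstack([a,b]))
E
python3 v.py p1
```

```text
t: 22.23
tcp_pos: [347.7, -182.0, 233.6]
orientation: [[0.257, 0.966, 0.005], [0.966, -0.257, -0.004], [-0.003, 0.006, -1.0]]
wrist_force: [1.2, 0.2, -0.4]
width: 0.128
grip_force: 30.0
t: 22.48
tcp_pos: [346.5, -178.1, 213.1]
orientation: [[0.254, 0.967, -0.001], [0.967, -0.254, 0.001], [0.0, -0.001, -1.0]]
wrist_force: [-0.1, 0.2, -0.6]
width: 0.128
grip_force: 30.0
[ 347.1 -178.3  214.1] -14.69
```

View pics/p1.png

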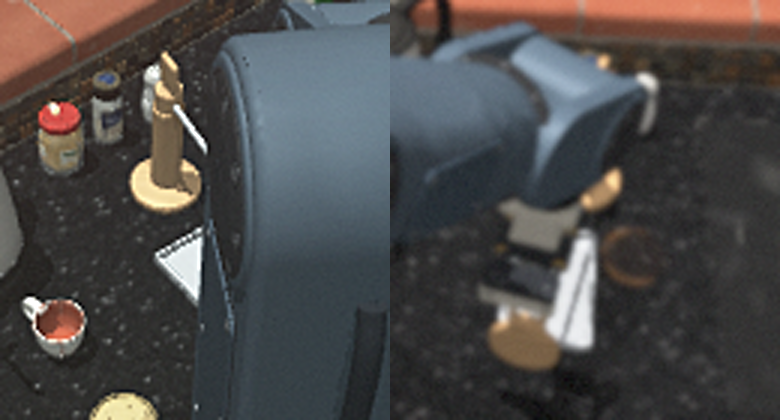

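The view is mostly hidden by the arm, so I'll enter along the computed line in short steps and watch the force.

```bash
python3 -m handwheel '[[[0,0.68,-0.17,0,0,0,0],[0,0.68,-0.17,0,0,0,0],[0,0.34,-0.085,0,0,0,0],[0,0.34,-0.085,0,0,0,0],[0,0.34,-0.085,0,0,0,0],[0,0.34,-0.085,0,0,0,0],[0,0,0,0,0,0,0]]]'
```

```text
t: 23.17
tcp_pos: [429.5, -198.9, 213.2]
orientation: [[0.254, 0.967, 0.001], [0.967, -0.254, -0.0], [-0.0, 0.001, -1.0]]
wrist_force: [0.5, 0.5, -0.8]
width: 0.124
grip_force: 30.0
```

```bash
python3 -m handwheel '[[[0,0.67,-0.17,0,0,0,0],[0,0.67,-0.17,0,0,0,0],[0,0.67,-0.17,0,0,0,0],[0,0.67,-0.17,0,0,0,0],[0,0.67,-0.17,0,0,0,0],[0,0.67,-0.17,0,0,0,0],[0,0,0,0,0,0,0],[0,0,0,-0.3,0,0,0],[0,0,0,-0.2,0,0,0],[0,0,0,0,0,0,0]]]'
```

```text
t: 24.0
tcp_pos: [547.2, -228.6, 196.3]
orientation: [[0.254, 0.967, -0.003], [0.967, -0.254, 0.001], [0.001, -0.003, -1.0]]
wrist_force: [-0.4, -0.0, -0.8]
width: 0.124
grip_force: 30.0
```

```bash
python3 -m handwheel '[[[0,0,0,-0.05,0,0,0],[0,0,0,-0.05,0,0,0],[0,0,0,0,0,0,0]]]'; python3 -c "
from cell import manip;s=manip.sense();print(s['torque'])"
```

```text
t: 24.25
tcp_pos: [548.5, -229.1, 195.1]
orientation: [[0.254, 0.967, -0.0], [0.967, -0.254, -0.0], [-0.0, 0.0, -1.0]]
wrist_force: [-0.6, 0.7, -1.4]
width: 0.131
grip_force: 30.0
[-0.08832975 -0.02266215 -0.03411695]
```

```bash
python3 -m handwheel '[[[0,0,0,-0.05,0,0,0],[0,0,0,-0.05,0,0,0],[0,0,0,0,0,0,0]]]'
```

```text
t: 24.5
tcp_pos: [548.7, -229.2, 192.7]
orientation: [[0.254, 0.967, 0.0], [0.967, -0.254, -0.0], [-0.0, 0.0, -1.0]]
wrist_force: [-3.5, 1.9, 5.0]
width: 0.127
grip_force: 30.0
```

```bash
python3 -m handwheel '[[[0.25,0,0,0.03,0,0,0],[0.25,0,0,0,0,0,0],[0.25,0,0,0,0,0,0],[0.25,0,0,0,0,0,0],[0.25,0,0,0.5,0,0,0],[0.25,0,0,0.8,0,0,0],[0.25,0,0,0.8,0,0,0],[0.25,0,0,0.8,0,0,0]]]'
python3 -m handwheel '[[[0.4,-0.4,0.9,0.3,0,0,0.8],[0.6,-0.4,0.9,0.3,0,0,0.8],[0.6,-0.4,0.9,0,0,0,0.8],[0.6,-0.2,0.95,0,0,0,0],[0.6,0,1,0,0,0,0],[0.6,0,1,0,0,0,0],[0.6,0,1,0,0,0,0],[0.6,0,1,0,0,0,0],[0.6,0.4,0.9,0,0,0,0],[0.6,0.4,0.9,0,0,0,0],[0.6,0.4,0.9,0,0,0,0],[0.6,0.4,0.9,0,0,0,0]]]'
python3 v.py p2
```

```text
t: 25.17
tcp_pos: [548.6, -229.0, 280.9]
orientation: [[0.254, 0.967, -0.0], [0.967, -0.254, 0.0], [0.0, -0.0, -1.0]]
wrist_force: [0.3, -0.7, 0.9]
width: 0.25
grip_force: 0.0
t: 26.17
tcp_pos: [555.1, 109.9, 298.0]
orientation: [[0.047, 0.999, 0.0], [0.999, -0.047, 0.0], [0.0, 0.0, -1.0]]
wrist_force: [0.1, -1.8, -0.1]
width: 0.603
grip_force: 0.0
[555.5 111.4 297.5] -2.55
```

View pics/p2.png

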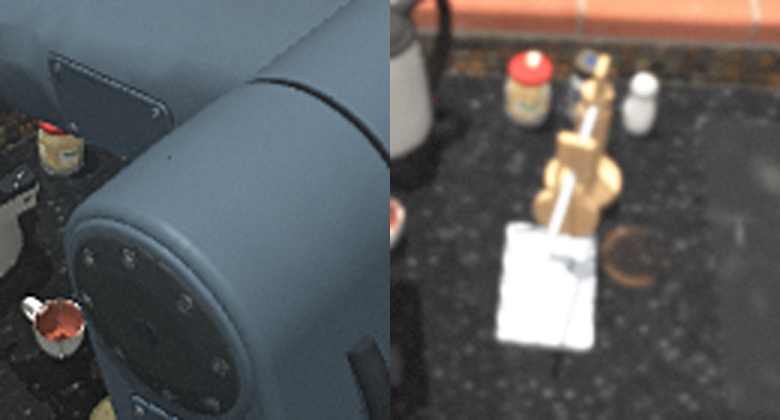

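Round paddle hangs on the wire at (573,185 in the crop), tray unmoved. Next, the narrow paddle.

```bash
python3 -m handwheel '[[[0.6,0.36,0.84,0,0,0,0],[0.6,0.36,0.84,0,0,0,0],[0.6,0.36,0.84,0,0,0,0],[0.6,0,0,-0.8,0,0,0],[0.6,0,0,-0.8,0,0,0],[0.6,0,0,-0.8,0,0,0],[0.6,0,0,-0.6,0,0,0],[0.6,0,0,-0.45,0,0,0],[0.6,0,0,0,0,0,0]]]'
python3 -m handwheel '[[[0,0,0,0,0,0,0],[0,0,0,0,0,0,0],[0,0,0,0,0,0,0],[0,0,0,0,0,0,0],[0,0,0,0,0,0,0],[0,0,0,0,0,0,0],[0,0,0,0,0,0,0],[0,0,0,0,0,0,0],[0,0,0,0,0,0,0],[0,0,0,0,0,0,0],[0,0,0,0,0,0,0]]]'
```

```text
t: 27.02
tcp_pos: [585.7, 183.1, 191.5]
orientation: [[0.048, 0.999, -0.005], [0.999, -0.048, -0.001], [-0.001, -0.005, -1.0]]
wrist_force: [-1.1, -0.2, -0.5]
width: 0.599
grip_force: 0.0
t: 27.93
tcp_pos: [587.3, 184.0, 194.7]
orientation: [[0.047, 0.999, 0.001], [0.999, -0.047, 0.0], [0.0, 0.0, -1.0]]
wrist_force: [0.9, -0.3, 2.3]
width: 0.124
grip_force: 30.0
```

```bash
python3 -m handwheel '[[[0,0,0,0.3,0,0,0],[0,0,0,0.3,0,0,0],[0,0,0,0,0,0,0],[0,-0.6,0.03,0,0,0,0],[0,-0.8,0.03,0,0,0,0],[0,-0.8,0.03,0,0,0,0],[0,-0.8,0.03,0,0,0,0],[0,-0.4,-0.5,0.6,0,0,0],[0,-0.4,-0.9,0.6,0,0,0],[0,-0.4,-0.95,0,0,0,-0.8],[0,-0.4,-0.95,0,0,0,-0.8],[0,-0.4,-0.95,0,0,0,-0.8]]]'
python3 -m handwheel '[[[0,-0.4,-0.95,0,0,0,0],[0,-0.4,-0.95,0,0,0,0],[0,-0.4,-0.95,0,0,0,0],[0,-0.4,-0.95,0,0,0,0],[0,-0.4,-0.95,0,0,0,0],[0,-0.4,-0.95,0,0,0,0],[0,-0.4,-0.95,0,0,0,0],[0,0,-0.95,0,0,0,0],[0,0,-0.8,0,0,0,0],[0,0,0,-0.6,0,0,0],[0,0,0,-0.6,0,0,0],[0,0,0,0,0,0,0]]]'
```

```text
t: 28.93
tcp_pos: [436.4, 59.1, 249.0]
orientation: [[0.257, 0.966, 0.001], [0.966, -0.257, -0.0], [0.0, 0.001, -1.0]]
wrist_force: [1.2, 0.0, -1.2]
width: 0.128
grip_force: 30.0
t: 29.93
tcp_pos: [351.8, -191.5, 210.3]
orientation: [[0.255, 0.967, -0.003], [0.967, -0.255, 0.002], [0.001, -0.004, -1.0]]
wrist_force: [-0.7, 1.1, -0.9]
width: 0.13
grip_force: 30.0
```

```bash
python3 -m handwheel '[[[0,0,0.33,0,0,0,0],[0,0,0,0,0,0,0],[0,0,0,0,0,0,0]]]'
```

```text
t: 30.18
tcp_pos: [353.6, -181.6, 213.5]
orientation: [[0.253, 0.968, 0.001], [0.968, -0.253, -0.001], [-0.0, 0.002, -1.0]]
wrist_force: [0.1, -1.3, 0.4]
width: 0.129
grip_force: 30.0
```

```bash
python3 -m handwheel '[[[0,0.68,-0.17,0,0,0,0],[0,0.5,-0.125,0,0,0,0],[0,0.34,-0.085,0,0,0,0],[0,0.34,-0.085,0,0,0,0],[0,0.34,-0.085,0,0,0,0],[0,0.34,-0.085,0,0,0,0],[0,0,0,0,0,0,0]]]'
python3 -m handwheel '[[[0,0.66,-0.167,0,0,0,0],[0,0.66,-0.167,0,0,0,0],[0,0.66,-0.167,0,0,0,0],[0,0.66,-0.167,0,0,0,0],[0,0,0,0,0,0,0],[0,0,0,-0.3,0,0,0],[0,0,0,-0.2,0,0,0],[0,0,0,-0.1,0,0,0],[0,0,0,-0.05,0,0,0],[0,0,0,0,0,0,0]]]'
```

```text
t: 30.77
tcp_pos: [430.8, -201.5, 212.6]
orientation: [[0.254, 0.967, 0.001], [0.967, -0.254, -0.0], [-0.0, 0.001, -1.0]]
wrist_force: [-0.5, -0.4, -1.0]
width: 0.127
grip_force: 30.0
t: 31.6
tcp_pos: [507.9, -220.9, 192.7]
orientation: [[0.254, 0.967, -0.001], [0.967, -0.254, 0.0], [0.0, -0.001, -1.0]]
wrist_force: [-0.8, -0.9, -0.6]
width: 0.13
grip_force: 30.0
```

```bash
python3 -m handwheel '[[[0,0,0,-0.05,0,0,0],[0,0,0,-0.05,0,0,0],[0,0,0,0,0,0,0]]]'
```

```text
t: 31.85
tcp_pos: [508.4, -221.2, 190.5]
orientation: [[0.254, 0.967, 0.0], [0.967, -0.254, -0.0], [-0.0, 0.0, -1.0]]
wrist_force: [-3.0, 1.0, 6.4]
width: 0.127
grip_force: 30.0
```

```bash
python3 -m handwheel '[[[0.25,0,0,0.03,0,0,0],[0.25,0,0,0,0,0,0],[0.25,0,0,0,0,0,0],[0.25,0,0,0,0,0,0],[0.25,0,0,0.5,0,0,0],[0.25,0,0,0.8,0,0,0],[0.25,0,0,0.8,0,0,0],[0.25,0,0,0.8,0,0,0]]]'
python3 -m handwheel '[[[0.4,-0.4,0.9,0.3,0,0,0.8],[0.6,-0.4,0.9,0.3,0,0,0.8],[0.6,-0.4,0.9,0,0,0,0.8],[0.6,0,1,0,0,0,0],[0.6,0,1,0,0,0,0],[0.6,0,1,0,0,0,0],[0.6,0,1,0,0,0,0],[0.6,0,1,0,0,0,0],[0.6,0.6,1,0,0,0,0],[0.6,0.6,1,0,0,0,0],[0.6,0.6,1,0,0,0,0],[0.6,0.6,1,0,0,0,0]]]'
python3 v.py p3
```

```text
t: 32.52
tcp_pos: [508.4, -221.0, 278.8]
orientation: [[0.254, 0.967, -0.0], [0.967, -0.254, 0.0], [0.0, -0.0, -1.0]]
wrist_force: [0.3, -0.2, -0.1]
width: 0.25
grip_force: 0.0
t: 33.52
tcp_pos: [545.1, 131.7, 295.9]
orientation: [[0.047, 0.999, 0.0], [0.999, -0.047, 0.0], [0.0, 0.0, -1.0]]
wrist_force: [0.3, -1.2, 0.2]
width: 0.599
grip_force: 0.0
[545.8 133.2 295.1] -2.54
```

View pics/p3.png

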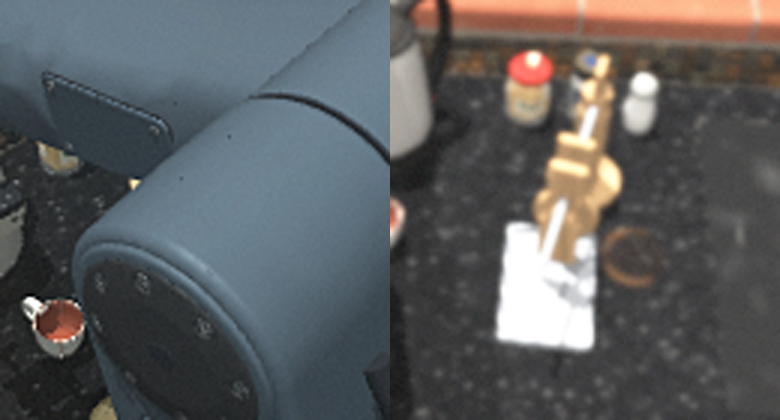

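Narrow hangs next to round, tray still in place. Next, the shield paddle.

```bash
python3 -m handwheel '[[[0.6,0.31,0.95,0,0,0,0],[0.6,0.31,0.95,0,0,0,0],[0.6,0.31,0.95,0,0,0,0],[0.6,0.31,0.95,0,0,0,0],[0.6,0.31,0.95,0,0,0,0],[0.6,0,0,-0.8,0,0,0],[0.6,0,0,-0.8,0,0,0],[0.6,0,0,-0.8,0,0,0],[0.6,0,0,-0.6,0,0,0],[0.6,0,0,-0.3,0,0,0],[0.6,0,0,0,0,0,0],[0.6,0,0,0,0,0,0]]]'
```

```text
t: 34.62
tcp_pos: [591.3, 272.1, 197.6]
orientation: [[0.048, 0.999, 0.0], [0.999, -0.048, 0.0], [0.0, 0.0, -1.0]]
wrist_force: [-0.2, 1.0, 1.2]
width: 0.602
grip_force: 0.0
```

```bash
python3 -m handwheel '[[[0.4,0,0.12,-0.1,0,0,0],[0,0,0,0,0,0,0],[0,0,0,0,0,0,0],[0,0,0,0,0,0,0],[0,0,0,0,0,0,0],[0,0,0,0,0,0,0],[0,0,0,0,0,0,0],[0,0,0,0,0,0,0],[0,0,0,0,0,0,0],[0,0,0,0,0,0,0],[0,0,0,0,0,0,0],[0,0,0,0,0,0,0]]]'
python3 -m handwheel '[[[0,0,0,0.3,0,0,0],[0,0,0,0.3,0,0,0],[0,0,0,0,0,0,0],[0,-0.6,0.03,0,0,0,0],[0,-0.8,0.03,0,0,0,0],[0,-0.8,0.03,0,0,0,0],[0,-0.8,0.03,0,0,0,0],[0,-0.4,-0.5,0.6,0,0,0],[0,-0.3,-0.9,0.6,0,0,0],[0,-0.3,-0.95,0,0,0,-0.8],[0,-0.3,-0.95,0,0,0,-0.8],[0,-0.3,-0.95,0,0,0,-0.8]]]'
```

```text
t: 35.62
tcp_pos: [591.1, 276.0, 194.0]
orientation: [[0.047, 0.999, 0.0], [0.999, -0.047, 0.0], [0.0, 0.0, -1.0]]
wrist_force: [-0.4, 0.2, 1.8]
width: 0.123
grip_force: 30.0
t: 36.62
tcp_pos: [452.5, 151.1, 248.5]
orientation: [[0.257, 0.966, 0.001], [0.966, -0.257, 0.0], [0.001, 0.001, -1.0]]
wrist_force: [1.0, -0.7, -1.4]
width: 0.125
grip_force: 30.0
```

```bash
python3 -m handwheel '[[[0,-0.4,-0.95,0,0,0,0],[0,-0.4,-0.95,0,0,0,0],[0,-0.4,-0.95,0,0,0,0],[0,-0.4,-0.95,0,0,0,0],[0,-0.4,-0.95,0,0,0,0],[0,-0.4,-0.95,0,0,0,0],[0,-0.4,-0.95,0,0,0,0],[0,-0.4,-0.95,0,0,0,0],[0,-0.1,-0.95,0,0,0,0],[0,0,-0.95,0,0,0,0],[0,0,-0.95,0,0,0,0],[0,0,-0.58,0,0,0,0]]]'
python3 -m handwheel '[[[0,0,0,-0.6,0,0,0],[0,0,0,-0.6,0,0,0],[0,0,0,0,0,0,0],[0,0,0,0,0,0,0]]]'
python3 - <<'E'
from h import *
t=manip.get_image("top");b=manip.place_of(t,"tray");print([(np.round(q["xy"],1),round(q["conf"],2),onz(t,q["xy"],0).round()) for q in b[:2]])
E
```

```text
t: 37.62
tcp_pos: [353.9, -181.2, 248.4]
orientation: [[0.255, 0.967, 0.001], [0.967, -0.255, -0.001], [-0.001, 0.001, -1.0]]
wrist_force: [-0.2, -0.2, -0.6]
width: 0.128
grip_force: 30.0
t: 37.95
tcp_pos: [353.9, -178.7, 212.0]
orientation: [[0.254, 0.967, -0.001], [0.967, -0.254, 0.001], [0.0, -0.001, -1.0]]
wrist_force: [0.2, 0.2, -0.0]
width: 0.124
grip_force: 30.0
[(array([375.5, 227.3]), 0.66, array([ 487., -227.,    0.]))]
```

```bash
python3 -m handwheel '[[[0,0.68,-0.19,0,0,0,0],[0,0.5,-0.145,0,0,0,0],[0,0.34,-0.085,0,0,0,0],[0,0.34,-0.085,0,0,0,0],[0,0.34,-0.085,0,0,0,0],[0,0.34,-0.085,0,0,0,0],[0,0,0,0,0,0,0]]]'
python3 -m handwheel '[[[0,0.4,-0.1,0,0,0,0],[0,0.4,-0.1,0,0,0,0],[0,0.44,-0.11,0,0,0,0],[0,0,0,0,0,0,0],[0,0,0,-0.3,0,0,0],[0,0,0,-0.2,0,0,0],[0,0,0,-0.1,0,0,0],[0,0,0,-0.05,0,0,0],[0,0,0,0,0,0,0]]]'
python3 -m handwheel '[[[0,0,0,-0.04,0,0,0],[0,0,0,0,0,0,0]]]'
```

```text
t: 38.63
tcp_pos: [431.7, -199.4, 212.0]
orientation: [[0.254, 0.967, 0.001], [0.967, -0.254, -0.0], [-0.0, 0.001, -1.0]]
wrist_force: [-0.6, 0.0, -1.0]
width: 0.124
grip_force: 30.0
t: 39.38
tcp_pos: [466.9, -208.2, 192.0]
orientation: [[0.254, 0.967, -0.001], [0.967, -0.254, 0.0], [0.0, -0.001, -1.0]]
wrist_force: [-0.4, 0.1, 0.0]
width: 0.126
grip_force: 30.0
t: 39.55
tcp_pos: [467.4, -208.4, 191.3]
orientation: [[0.254, 0.967, 0.0], [0.967, -0.254, -0.0], [-0.0, 0.0, -1.0]]
wrist_force: [-1.7, -0.0, 0.2]
width: 0.129
grip_force: 30.0
```

```bash
python3 -m handwheel '[[[0,0,0,-0.05,0,0,0],[0,0,0,0,0,0,0]]]'
```

```text
t: 39.72
tcp_pos: [467.5, -208.4, 189.8]
orientation: [[0.254, 0.967, 0.0], [0.967, -0.254, -0.0], [-0.0, 0.0, -1.0]]
wrist_force: [-2.4, 0.6, 2.6]
width: 0.129
grip_force: 30.0
```

```bash
python3 -m handwheel '[[[0.25,0,0,0,0,0,0],[0.25,0,0,0,0,0,0],[0.25,0,0,0,0,0,0],[0.25,0,0,0,0,0,0],[0.25,0,0,0.5,0,0,0],[0.25,0,0,0.8,0,0,0],[0.25,0,0,0.8,0,0,0],[0.25,0,0,0.8,0,0,0]]]'
python3 -m handwheel '[[[0.4,0,0.9,0.3,0,0,0.8],[0.6,0,0.9,0.3,0,0,0.8],[0.6,0,0.9,0,0,0,0.8],[0.6,0,1,0,0,0,0],[0.6,0,1,0,0,0,0],[0.6,0,1,0,0,0,0],[0.6,0,1,0,0,0,0],[0.6,0.3,1,0,0,0,0],[0.6,0.6,1,0,0,0,0],[0.6,0.6,1,0,0,0,0],[0.6,0.6,1,0,0,0,0],[0.6,0.6,1,0,0,0,0]]]'
python3 - <<'E'
from h import *
t=manip.get_image("top")
cv2.imwrite("pics/k3.png",t["pixels"])
for n in("tray","slot_shield","slot_narrow","slot_round","wire_tip"):
    b=manip.place_of(t,n);print(n,[(np.round(q["xy"],1),round(q["conf"],2),onz(t,q["xy"],dict(tray=0).get(n,153)).round()) for q in b[:2]])
E
```

```text
t: 40.38
tcp_pos: [467.3, -208.3, 277.6]
orientation: [[0.254, 0.967, -0.0], [0.967, -0.254, 0.0], [0.0, -0.0, -1.0]]
wrist_force: [0.7, -0.4, 0.5]
width: 0.25
grip_force: 0.0
t: 41.38
tcp_pos: [549.0, 144.4, 294.7]
orientation: [[0.047, 0.999, 0.0], [0.999, -0.047, 0.0], [0.0, 0.0, -1.0]]
wrist_force: [-0.2, -0.7, 0.5]
width: 0.598
grip_force: 0.0
tray [(array([376.8, 223.9]), 0.72, array([ 503., -232.,    0.])), (array([301.9, 245.6]), 0.54, array([391.,  40.,   0.]))]
slot_shield [(array([371.3, 205. ]), 0.78, array([ 474., -199.,  153.]))]
slot_narrow [(array([376.5, 198.1]), 0.59, array([ 506., -217.,  153.]))]
slot_round [(array([382.2, 188.7]), 0.48, array([ 549., -237.,  153.]))]
wire_tip [(array([370. , 219.3]), 0.49, array([ 414., -194.,  153.]))]
```

All three hang where expected. Last, the square paddle.

```bash
python3 -m handwheel '[[[0.6,0.2,0.93,0,0,0,0],[0.6,0.2,0.93,0,0,0,0],[0.6,0.2,0.93,0,0,0,0],[0.6,0.2,0.93,0,0,0,0],[0.6,0.2,0.93,0,0,0,0],[0.6,0.2,0.93,0,0,0,0],[0.6,0.2,0.93,0,0,0,0],[0.6,0.2,0.93,0,0,0,0],[0.6,0,0,-0.8,0,0,0],[0.6,0,0,-0.8,0,0,0],[0.6,0,0,0,0,0,0]]]'
```

```text
t: 42.6
tcp_pos: [595.0, 364.1, 242.0]
orientation: [[0.048, 0.999, -0.006], [0.999, -0.048, -0.004], [-0.004, -0.006, -1.0]]
wrist_force: [-0.2, -0.5, -1.3]
width: 0.604
grip_force: 0.0
```

```bash
python3 -m handwheel '[[[0.6,0,0.03,-0.8,0,0,0],[0.6,0,0,-0.5,0,0,0],[0.6,0,0,-0.33,0,0,0],[0.6,0,0,0,0,0,0],[0,0,0,0,0,0,0],[0,0,0,0,0,0,0],[0,0,0,0,0,0,0],[0,0,0,0,0,0,0],[0,0,0,0,0,0,0],[0,0,0,0,0,0,0],[0,0,0,0,0,0,0],[0,0,0,0,0,0,0]]]'
python3 -m handwheel '[[[0,0,0,0,0,0,0],[0,0,0,0,0,0,0],[0,0,0,0,0,0,0]]]'
```

```text
t: 43.6
tcp_pos: [596.4, 366.8, 197.9]
orientation: [[0.047, 0.999, 0.0], [0.999, -0.047, 0.0], [0.0, 0.0, -1.0]]
wrist_force: [0.3, 0.7, 0.6]
width: 0.127
grip_force: 30.0
t: 43.85
tcp_pos: [596.4, 366.8, 197.9]
orientation: [[0.047, 0.999, 0.0], [0.999, -0.047, 0.0], [0.0, 0.0, -1.0]]
wrist_force: [-0.6, 0.5, 0.9]
width: 0.128
grip_force: 30.0
```

```bash
python3 -m handwheel '[[[0,0,0,0.3,0,0,0],[0,0,0,0.3,0,0,0],[0,0,0,0,0,0,0],[0,-0.6,0.03,0,0,0,0],[0,-0.8,0.03,0,0,0,0],[0,-0.8,0.03,0,0,0,0],[0,-0.8,0.03,0,0,0,0],[0,-0.4,-0.5,0.6,0,0,0],[0,-0.3,-0.9,0.6,0,0,0],[0,-0.3,-0.95,0,0,0,-0.8],[0,-0.3,-0.95,0,0,0,-0.8],[0,-0.3,-0.95,0,0,0,-0.8]]]'
python3 -m handwheel '[[[0,-0.3,-0.95,0,0,0,0],[0,-0.3,-0.95,0,0,0,0],[0,-0.3,-0.95,0,0,0,0],[0,-0.3,-0.95,0,0,0,0],[0,-0.3,-0.95,0,0,0,0],[0,-0.3,-0.95,0,0,0,0],[0,-0.3,-0.95,0,0,0,0],[0,-0.3,-0.95,0,0,0,0],[0,-0.3,-0.95,0,0,0,0],[0,-0.3,-0.95,0,0,0,0],[0,-0.3,-0.95,0,0,0,0],[0,0,0,0,0,0,0]]]'
```

```text
t: 44.85
tcp_pos: [457.9, 241.8, 252.4]
orientation: [[0.257, 0.966, 0.001], [0.966, -0.257, 0.0], [0.001, 0.001, -1.0]]
wrist_force: [0.4, 0.4, -0.5]
width: 0.124
grip_force: 30.0
t: 45.85
tcp_pos: [358.5, -73.9, 252.3]
orientation: [[0.257, 0.966, 0.001], [0.966, -0.257, -0.001], [-0.001, 0.001, -1.0]]
wrist_force: [0.7, 0.6, -0.4]
width: 0.124
grip_force: 30.0
```

```bash
python3 -m handwheel '[[[0,-0.27,-0.9,0,0,0,0],[0,0,-0.9,0,0,0,0],[0,0,-0.9,0,0,0,0],[0,0,-0.75,0,0,0,0],[0,0,0,-0.6,0,0,0],[0,0,0,-0.65,0,0,0],[0,0,0,0,0,0,0],[0,0,0,0,0,0,0]]]'
python3 - <<'E'
from h import *
t=manip.get_image("top");print(manip.sense()["tcp_pos"].round(1))
for n in("tray","slot_square","wire_tip"):
    b=manip.place_of(t,n);print(n,[(np.round(q["xy"],1),round(q["conf"],2),onz(t,q["xy"],dict(tray=0).get(n,170)).round()) for q in b[:2]])
E
```

```text
t: 46.52
tcp_pos: [351.3, -173.7, 214.4]
orientation: [[0.254, 0.967, -0.001], [0.967, -0.254, 0.001], [0.0, -0.001, -1.0]]
wrist_force: [-0.9, -0.2, -0.5]
width: 0.127
grip_force: 30.0
[ 351.7 -174.   215.1]
tray [(array([372.3, 223.8]), 0.75, array([ 502., -215.,    0.]))]
slot_square [(array([366.5, 233.8]), 0.67, array([ 345., -181.,  170.])), (array([379.9, 207.2]), 0.36, array([ 454., -226.,  170.]))]
wire_tip []
```

```bash
python3 -m handwheel '[[[0,0,-0.15,-0.05,0,0,0],[0,0.6,-0.15,0,0,0,0],[0,0.5,-0.125,0,0,0,0],[0,0.4,-0.1,0,0,0,0],[0,0.4,-0.1,0,0,0,0],[0,0.34,-0.09,0,0,0,0],[0,0.33,-0.085,0,0,0,0],[0,0,0,0,0,0,0]]]'
python3 -m handwheel '[[[0,0,0,-0.3,0,0,0],[0,0,0,-0.15,0,0,0],[0,0,0,-0.1,0,0,0],[0,0,0,0,0,0,0]]]'
```

```text
t: 47.38
tcp_pos: [429.8, -198.7, 212.9]
orientation: [[0.254, 0.967, 0.001], [0.967, -0.254, -0.0], [-0.0, 0.001, -1.0]]
wrist_force: [-0.3, -0.1, -0.2]
width: 0.131
grip_force: 30.0
t: 47.72
tcp_pos: [427.7, -197.9, 195.5]
orientation: [[0.254, 0.967, -0.001], [0.967, -0.254, 0.001], [0.0, -0.001, -1.0]]
wrist_force: [-0.5, 0.0, -0.9]
width: 0.124
grip_force: 30.0
```

```bash
python3 -m handwheel '[[[0,0,0,-0.06,0,0,0],[0,0,0,0,0,0,0]]]'; python3 -m handwheel '[[[0,0,0,-0.05,0,0,0],[0,0,0,0,0,0,0]]]'
```

```text
t: 47.88
tcp_pos: [428.3, -198.2, 194.4]
orientation: [[0.254, 0.967, -0.0], [0.967, -0.254, 0.0], [-0.0, -0.0, -1.0]]
wrist_force: [-0.4, 0.5, 0.7]
width: 0.126
grip_force: 30.0
t: 48.05
tcp_pos: [428.4, -198.2, 193.1]
orientation: [[0.254, 0.967, 0.0], [0.967, -0.254, -0.0], [-0.0, 0.0, -1.0]]
wrist_force: [-1.3, 1.1, 1.6]
width: 0.129
grip_force: 30.0
```

```bash
python3 -m handwheel '[[[0.25,0,0,0,0,0,0],[0.25,0,0,0,0,0,0],[0.25,0,0,0,0,0,0],[0.25,0,0,0,0,0,0],[0.25,0,0,0.5,0,0,0],[0.25,0,0,0.8,0,0,0],[0.25,0,0,0.8,0,0,0],[0.25,0,0,0.8,0,0,0],[0.25,0,0,0.8,0,0,0]]]'
python3 -m handwheel '[[[0.4,-0.4,1,0.3,0,0,0],[0.6,-0.4,1,0.3,0,0,0],[0.6,-0.4,1,0,0,0,0],[0.6,-0.3,1,0,0,0,0],[0.6,0,1,0,0,0,0],[0.6,0,1,0,0,0,0],[0.6,0,1,0,0,0,0],[0.6,0,1,0,0,0,0],[0.6,0,1,0,0,0,0],[0.6,0,1,0,0,0,0],[0.6,0,1,0,0,0,0],[0.6,-0.3,1,0,0,0,0]]]'
python3 -m handwheel '[[[0.6,-0.6,1,0.3,0,0,0],[0.6,-0.6,1,0.3,0,0,0],[0.6,-0.6,1,0,0,0,0],[0.6,-0.6,1,0,0,0,0],[0.6,-0.6,1,0,0,0,0],[0.6,-0.6,1,0,0,0,0],[0.6,-0.6,1,0,0,0,0],[0.6,-0.6,1,0,0,0,0],[0.6,-0.6,1,0,0,0,0],[0.6,0,0,0,0,0,0]]]'
python3 - <<'E'
from h import *
s=manip.get_image("scene");t=manip.get_image("top")
cv2.imwrite("pics/fin.png",np.hstack([cv2.resize(s["pixels"][100:300,230:400],None,fx=2.8,fy=2.8)[:, :390],cv2.resize(t["pixels"][140:280,310:440],None,fx=3.1,fy=3.1)[:560]][0:1]+[cv2.copyMakeBorder(cv2.resize(t["pixels"][140:280,310:440],None,fx=3.1,fy=3.1),0,560-434,0,0,cv2.BORDER_CONSTANT)]))
for n in("tray","slot_square","slot_shield","slot_narrow","slot_round","soup","cup","tape","wire_tip"):
    b=manip.place_of(t,n);print(n,[(np.round(q["xy"],1),round(q["conf"],2),onz(t,q["xy"],153 if n[:4]=="slot" else 173 if n[:4]=="wire" else 0).round()) for q in b[:2]])
E
```

```text
t: 48.8
tcp_pos: [428.3, -198.0, 305.2]
orientation: [[0.254, 0.967, -0.0], [0.967, -0.254, 0.0], [0.0, -0.0, -1.0]]
wrist_force: [-0.3, 0.0, -0.2]
width: 0.25
grip_force: 0.0
t: 49.8
tcp_pos: [374.8, 163.4, 322.0]
orientation: [[0.254, 0.967, 0.0], [0.967, -0.254, 0.0], [0.0, 0.0, -1.0]]
wrist_force: [1.1, -0.1, 0.6]
width: 0.6
grip_force: 0.0
t: 50.63
tcp_pos: [209.7, 435.3, 339.6]
orientation: [[0.251, 0.968, -0.001], [0.968, -0.251, 0.001], [0.0, -0.001, -1.0]]
wrist_force: [0.6, -0.3, -0.6]
width: 0.603
grip_force: 0.0
tray [(array([373.1, 225.8]), 0.63, array([ 493., -218.,    0.]))]
slot_square [(array([372.6, 217.3]), 0.66, array([ 423., -203.,  153.])), (array([313. , 205.4]), 0.5, array([460.,   1., 153.]))]
slot_shield [(array([373.4, 203.9]), 0.64, array([ 479., -206.,  153.]))]
slot_narrow [(array([374.6, 198.8]), 0.59, array([ 502., -210.,  153.]))]
slot_round [(array([382.8, 190.2]), 0.66, array([ 543., -239.,  153.]))]
soup [(array([302.6, 247.7]), 0.72, array([382.,  36.,   0.]))]
cup [(array([383.9, 189.9]), 0.58, array([ 671., -263.,    0.])), (array([313.3, 205.6]), 0.53, array([574.,  15.,   0.]))]
tape [(array([255.2, 254.1]), 0.68, array([345., 202.,   0.]))]
wire_tip []
```

View pics/fin.png

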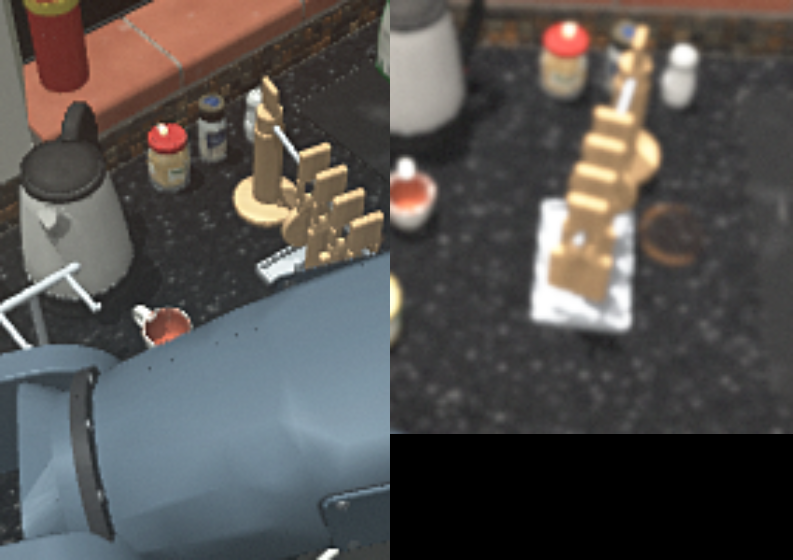

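All four paddles hang in a row on the wire above the tray. The tray's lower corners are within about 1 px of where they were, and the tin, cup and tape are where they were. The paddles met the wire at about 161–163 mm, so the peg is home rather than loose. Handing in.

```bash
python3 -c "
from cell import manip;print(manip.close_job())"
```

```text
the job is handed in; nothing more can be done
None
```

I handed the job in at about 51 s: the peg was turned and pressed home, its arm stood over the middle of the tray, and all four paddles hung on it above the tray. The tin, cup and tape were left untouched. I inferred that the peg was home from the 8.8 mm it sank, the stop and the wire's height, because I couldn't see it directly.

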